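Roll the red cheese into its rack lane

TASK

Roll the little red-waxed cheese on its rim along the counter into the lane of the wooden rack straight ahead of it, up to the stop bar, and leave it standing there on its rim. Let it really roll rather than drag, lift or carry it, do not let it fall flat, and leave the yellow cheese where it stands.

Things in the scene. Friction and masses are not known exactly. Their poses are not given: they have to be found in the camera images.
- red_cheese: red-waxed cheese, a disc 64 mm across, 30 mm thick, about 110 g, standing stably on its rim; rolls easily. Origin: its centre, 32 mm above the counter. y axis: the level axle. At the start x points along the rolling direction to the rack (within 3 degrees) and z up; both turn as it rolls. A white paper strip on each face runs from the middle to the rim along -z (down at the start).
- yellow_cheese: the same cheese in yellow wax, standing on its rim about 70 mm to one side of the red one and up to 60 mm further on or back; which of the two is on which side varies. Origin and axes as for the red one. To be left alone.
- park_left (a point): left lane of a fixed wooden rack: point under a cheese's centre when its rim touches the stop bar. x axis: along the lane to the stop, z up; lanes run to the robot's left (+y) within 7 degrees. Lane 46 mm wide, mouth 70 mm before this point, no floor; rails and bar 8 mm high, bar 21 mm beyond. Each cheese starts 0.20 to 0.26 m before its lane's point, within 6 mm of its middle line.
- park_right (a point): the same point of the right lane (seen looking along the lanes towards the stop bar), parallel to the left lane and 70 mm beside it.

How it is judged:
By the outcome, as a careful person would: the job done as asked, in the order asked, and still so for the second after the job is handed in, with the robot touching nothing.
It also fails if it takes over 35 s, if anything falls off the work surface, if the arm or the gripper's body presses on something with over 40 N, if the wrist force passes 120 N, or if a joint passes its speed limit or range.

ROBOT

A 6-joint arm with a two-finger parallel gripper is mounted at the origin on a cart in front of the work surface, level with it; the furniture and walls round the work are solid. World frame = base frame: x ahead of the robot, y to its left, z up, the work surface at z = 0. Lengths are in m, angles in rad, forces in N, time in s.
With the tool pointing down it reaches from about 0.325 to 0.875 m from the base axis. Payload 4.4 kg.
Tool frame: the origin (TCP) lies on the centre line of the jaws, within the pads' length; the fingertips stand 25 mm ahead of it and the grasp point (between the pads) lies 6 mm ahead of it; z points along the fingers, y is the line along which they close (so a half turn about z gives the same grasp; the last joint's range is limited). The gripper opens to 85 mm and grips with 20 to 120 N. Pads are 22 mm wide; open, the fingers measure 114 mm over their backs; the gripper's body (76 mm by 85 mm) begins 54 mm behind the grasp point. The pads swing forward as they close: fully open they stand 13 mm farther back than shut.
Start: joints at [1.198, 0.207, 1.542, -0, 1.393, -0.15], TCP at [0.127, 0.561, 0.256] pointing down, gripper open.
Joint ranges: [-2.73, 2.73], [-0.86, 2.22], [0.23, 2.46], [-1.11, 4.25], [0.08, 2.63], [-2.82, 2.82]. Speed limits (rad/s): [2.79, 2.79, 3.14, 3.14, 3.14, 3.14].

INTERFACE

Orientations are given as a unit quaternion [x, y, z, w].
In Python, from station import ctrl, cams, workorder gives the robot as it stands.
- The arm moves only by the tool carry_out, never from a script. Its argument "motion" is a list of rows, each an object with "xyz": the shift along the tool's x, y, z in cm, a list of three; "twist": the turn about the tool's z in degrees; "fingers": the gripper's target within -1 to 1 (shut at 1, half-way at 0, fully open at -1). In form: [{"xyz": [x, y, z], "twist": twist, "fingers": fingers}, ...]. A call has 1 to 12 rows; each row shifts and turns the commanded pose from where the row before left it, along the tool's axes as they then stand; what a row does not reach is not made up. A row lasts 1/8 s, in which the tool goes at most 62.5 mm and 10.7 degrees, less where a joint would pass 70% of its speed; a pose out of reach is approached as far as the arm can. A call is refused whole if a number of a shift passes 6.25 or a number of a turn 10.7, either way. A call with a gripper value outside its range is refused whole. The fingers move at their own pace and stop on an object; "newtons" is the grip in N (left out, the last holds). Time passes only in rows, so rows that do not move let the fingers close. It gives the time, the measured TCP pose, the force, the opening and the grip force at its end, in the units of the state.
- ctrl.get_obs(): the state, without advancing time (a new reading comes with each control period).
- cams.read_camera(name): name is "side" or "top" or "wrist"; returns (picture, depth): 400x640x3 uint8, red, green, blue; 400x640 float32, m along the optical axis (not along the pixel's ray), 0 where there is no reading.
- cams.camera_info(name): a dict with "K" (3x3 intrinsics, pixels), "dist" ([k1, k2, p1, p2, k3] as OpenCV has them; the pictures are not rectified), "rvec" (rotation vector, rad) and "tvec" (3), from world to camera coordinates, as OpenCV has them; the wrist camera has in their place "hand_eye" (4x4, takes a point from camera to tool coordinates, whose origin is the TCP and whose axes are the flange's). Camera axes: x right, y down, z forward; pixel columns grow to the right and rows downward; lengths in m; the calibration is good to about 2 mm. A picture is of the moment at which its call begins: read the wrist's pose just before it. camera_info takes no time and is no camera call.
- workorder.job_done(): hands the job in; it is judged then, once.
The state is a dict: "time": time; "q": joint angles; "joint_vel": joint speeds; "effort": joint torques, N m; "ee_pos": TCP position; "eef_rot": TCP orientation; "ft_force": force on the tool from outside, world axes, zero at the start; "moment": the same for the moment, N m; "width": opening from 0.0 (shut) to 1.0 (fully open); "finger_force": force on a finger pad.
Only numpy, scipy, OpenCV 4.12 (cv2) and the standard library are available. Lean on these libraries where they do the work, as an engineer would, in place of code of your own. Each camera call takes 0.05 s, during which the arm holds its last target. There are 200 camera calls.

## Working session

There is one attempt and no reset: what is moved stays moved. The work goes in short steps, Python scripts to look and compute and a tool call to move; the robot and the scene stay as the last step left them, time stands still between calls to the robot, and variables do not carry over. Pictures are saved under pics/ and viewed, at most 10 in all, crops included, and the job is handed in when it is done.

Besides the shell and the picture viewer there is one more tool, called after ">>>" as name(argument=value, ...), one argument or row to a line, values as JSON. carry_out: Moves the arm, as the interface text tells. Its arguments: {"type":"object","properties":{"motion":{"type":"array"},"newtons":{"type":"number"}},"required":["motion"]}

```bash
mkdir -p pics; cat > h.py <<'E'
import numpy as np,cv2
from scipy.spatial.transform import Rotation as R
from station import ctrl,cams,workorder
def look(n,save=None):
    o=ctrl.get_obs(); im,d=cams.read_camera(n); i=cams.camera_info(n)
    if save: cv2.imwrite('pics/'+save,im[:,:,::-1])
    if 'rvec' in i:
        Rc=cv2.Rodrigues(np.array(i['rvec'],float))[0]; Rw=Rc.T; c=-Rc.T@np.array(i['tvec'],float).ravel()
    else:
        H=np.array(i['hand_eye']); Rt=R.from_quat(o['eef_rot']).as_matrix(); Rw=Rt@H[:3,:3]; c=Rt@H[:3,3]+o['ee_pos']
    return im,d,(np.array(i['K'],float),np.array(i['dist'],float),Rw,c)
def rays(px,cam):
    K,D,Rw,c=cam; u=cv2.undistortPoints(np.array(px,float).reshape(-1,1,2),K,D).reshape(-1,2)
    return np.c_[u,np.ones(len(u))]@Rw.T,c
def onplane(px,cam,z):
    r,c=rays(px,cam); return c+r*((z-c[2])/r[:,2])[:,None]
def pts(mask,d,cam):
    v,u=np.nonzero(mask&(d>0)); r,c=rays(np.c_[u,v],cam); return c+r*d[v,u][:,None]
def masks(im):
    h=cv2.cvtColor(im,cv2.COLOR_RGB2HSV); H,S,V=h[...,0],h[...,1],h[...,2]
    return ((H<6)|(H>172))&(S>150)&(V>60), (H>20)&(H<33)&(S>140)&(V>90)
E
python3 - <<'E'
from h import *
for n in('top','side'):
    im,d,cam=look(n,n+'0.png')
    print(n,cam[3])
    for m in masks(im):
        k,l,s,c=cv2.connectedComponentsWithStats(m.astype(np.uint8))
        if k>1:
            j=1+s[1:,4].argmax(); p=pts(l==j,d,cam); print(s[j],c[j],p.min(0),p.max(0),np.median(p,0))
print(ctrl.get_obs()['time'],ctrl.get_obs()['eef_rot'])
a=cv2.imread('pics/top0.png');b=cv2.imread('pics/side0.png')
E
```

```text
top [0.42829447 0.06007529 0.91038167]
[399 177  29  16 426] [412.75821596 184.38967136] [ 0.49144393 -0.16203031  0.02316583] [ 0.52425526 -0.10115174  0.06807051] [ 0.50738065 -0.12718165  0.0606683 ]
[493 162  28  28 623] [506.05457464 175.54735152] [ 0.49363414 -0.38370417 -0.00153101] [ 0.55703159 -0.31245331  0.05981957] [ 0.5221432  -0.33482437  0.04744124]
side [ 0.17631283 -0.59529971  0.48882911]
[  81  214   78   61 1500] [119.33533333 233.81333333] [-1.45744507e-01 -4.22472401e-04 -8.20139450e-01] [0.13262534 1.11086539 0.1400964 ] [ 0.00334481  1.07359674 -0.53590819]
[335 262  31  42 967] [350.54084798 282.21613237] [ 0.42309875 -0.17923817  0.00091386] [ 0.47879686 -0.11488113  0.06654194] [ 0.43188653 -0.1622367   0.04945476]
0.1 [ 1.10671298e-01  9.93856514e-01 -1.00977153e-03 -2.71201503e-04]
```

View pics/top0.png

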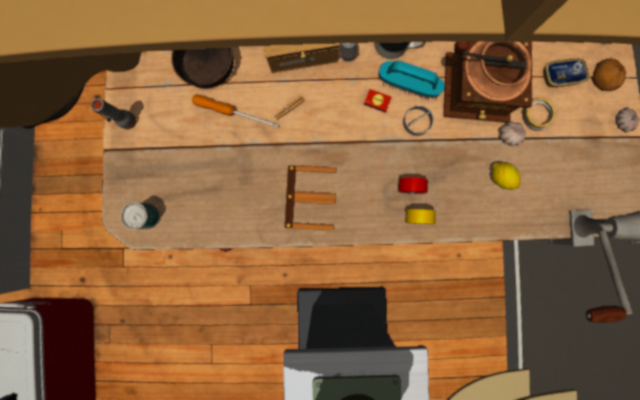

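View pics/side0.png

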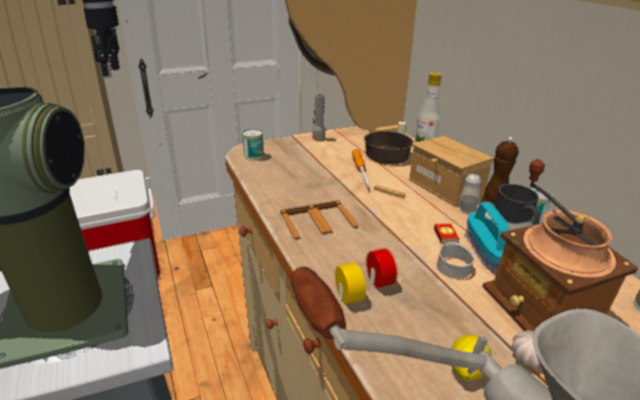

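Top view: the red cheese is at px (413,184) and the yellow at (421,215). The rack has its bar at u≈291 and rails at v≈170, 198 and 227. So red goes to the far (right) lane. The side view agrees: both cheeses stand, with the rack ahead.

```bash
python3 - <<'E'
from h import *
im,d,cam=look('top')
i=cams.camera_info('wrist'); print(np.round(i['hand_eye'],3).tolist(),np.round(i['K'],0).tolist())
R0,c0=130,270
cv2.imwrite('pics/topc.png',cv2.resize(im[150:245,275:440,::-1],None,fx=4.8,fy=4.8,interpolation=cv2.INTER_CUBIC))
# red/yellow top rectangles
for m in masks(im):
    m=m.astype(np.uint8); m[:150]=0; m[:,470:]=0
    c=max(cv2.findContours(m,0,2)[0],key=cv2.contourArea); r=cv2.minAreaRect(c); b=cv2.boxPoints(r)
    print(np.round(onplane(b,cam,.055),4).tolist())
px=[[336,170],[336,198],[333,227],[291,167],[291,228]]
print(np.round(onplane(px,cam,.008),4).tolist())
E
```

```text
[[0.001, -0.958, -0.286, 0.073], [1.0, 0.001, 0.0, -0.0], [0.0, -0.286, 0.958, -0.119], [0.0, 0.0, 0.0, 1.0]] [[339.0, 0.0, 323.0], [0.0, 339.0, 199.0], [0.0, 0.0, 1.0]]
[[0.524, -0.1003, 0.055], [0.5225, -0.1599, 0.055], [0.4906, -0.1584, 0.055], [0.4922, -0.0989, 0.055]]
[[0.4561, -0.1122, 0.055], [0.4544, -0.1715, 0.055], [0.425, -0.1702, 0.055], [0.4268, -0.111, 0.055]]
[[0.5486, 0.0308, 0.008], [0.4861, 0.0326, 0.008], [0.4223, 0.0411, 0.008], [0.558, 0.1311, 0.008], [0.4224, 0.1337, 0.008]]
```

View pics/topc.png

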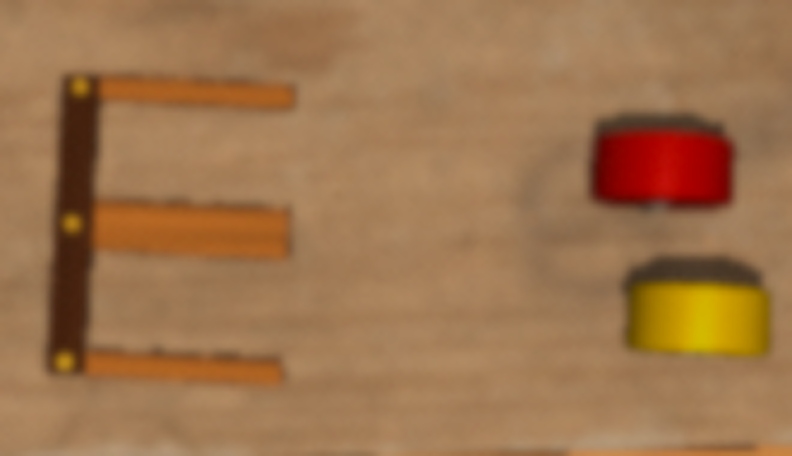

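The crop confirms red is in line with the far lane, tilted about 3° towards +x. I'll move above the scene for a close look.

>>> carry_out(
  motion=[
    {"xyz":[-3.9,-4.25,0],"twist":0,"fingers":1},
    {"xyz":[-3.9,-4.25,0],"twist":0,"fingers":1},
    {"xyz":[-3.9,-4.25,0],"twist":0,"fingers":1},
    {"xyz":[-3.9,-4.25,0],"twist":0,"fingers":1},
    {"xyz":[-3.9,-4.25,0],"twist":0,"fingers":1},
    {"xyz":[-3.9,-4.25,0],"twist":0,"fingers":1},
    {"xyz":[-3.9,-4.25,0],"twist":0,"fingers":1},
    {"xyz":[-3.9,-4.25,0],"twist":0,"fingers":1},
    {"xyz":[-3.9,-4.25,0],"twist":0,"fingers":1},
    {"xyz":[-3.9,-4.25,0],"twist":0,"fingers":1},
    {"xyz":[-3.9,-4.25,0],"twist":0,"fingers":1},
    {"xyz":[0,0,0],"twist":-9.5,"fingers":1},
  ],
  newtons=20,
)

```text
time: 1.65
ee_pos: [0.4436, 0.007, 0.2562]
eef_rot: [0.029, 1.0, -0.0, 0.0]
ft_force: [-0.2, 0.8, 0.1]
width: 0.002
finger_force: 0.0
```

```bash
python3 - <<'E'
from h import *
im,d,cam=look('wrist','w1.png')
o=ctrl.get_obs(); print(o['time'],o['ee_pos'],R.from_quat(o['eef_rot']).as_matrix().round(3).tolist(),o['width'])
for m in masks(im):
    k,l,s,c=cv2.connectedComponentsWithStats(m.astype(np.uint8))
    j=1+s[1:,4].argmax(); p=pts(l==j,d,cam); print(s[j])
    t=p[p[:,2]>.045]; r=cv2.minAreaRect((t[:,:2]*1000).astype(np.float32)); print(np.round(r[0],1),np.round(r[1],1),r[2],p.min(0).round(4),p.max(0).round(4))
# rack: points 4..14mm high
h=cv2.cvtColor(im,cv2.COLOR_RGB2HSV)
p=pts(np.ones(d.shape,bool),d,cam); q=p[(p[:,2]>.005)&(p[:,2]<.013)&(p[:,1]>-.02)&(p[:,1]<.2)&(p[:,0]>.38)&(p[:,0]<.6)]
print(len(q))
for y in(.045,.06,.075,.09,.105):
    x=np.sort(q[abs(q[:,1]-y)<.004,0]); g=np.nonzero(np.diff(x)>.006)[0]; print(y,[(round(a[0],4),round(a[-1],4)) for a in np.split(x,g+1) if len(a)>3])
for x in(.45,.525):
    y=np.sort(q[abs(q[:,0]-x)<.008,1]);print(x,y[:1],y[-1:])
E
```

```text
1.7 [0.44270827 0.00849633 0.25595904] [[-0.999, 0.052, -0.001], [0.052, 0.999, 0.0], [0.001, 0.0, -1.0]] 0.0022334023415603805
[ 167  216   62   46 1967]
[ 506.7 -131.5] [58.9 29.4] 85.73446655273438 [ 4.900e-01 -1.762e-01 -1.000e-04] [ 0.5525 -0.0997  0.0667]
[   0  232   57   51 2333]
[ 523.4 -339.2] [44.4 47.9] 77.39810180664062 [ 0.4921 -0.4157  0.0017] [ 0.5538 -0.3105  0.0578]
5268
0.045 [(np.float64(0.4152), np.float64(0.4274)), (np.float64(0.4732), np.float64(0.4974)), (np.float64(0.5435), np.float64(0.5554))]
0.06 [(np.float64(0.4162), np.float64(0.4281)), (np.float64(0.4745), np.float64(0.498)), (np.float64(0.5447), np.float64(0.5559))]
0.075 [(np.float64(0.4178), np.float64(0.4289)), (np.float64(0.4754), np.float64(0.4986)), (np.float64(0.546), np.float64(0.5565))]
0.09 [(np.float64(0.4184), np.float64(0.4308)), (np.float64(0.4767), np.float64(0.5014)), (np.float64(0.547), np.float64(0.5592))]
0.105 [(np.float64(0.4194), np.float64(0.4317)), (np.float64(0.4773), np.float64(0.5016)), (np.float64(0.5482), np.float64(0.5597))]
0.45 [0.12921361] [0.14812308]
0.525 [0.12328651] [0.14204709]
```

View pics/w1.png

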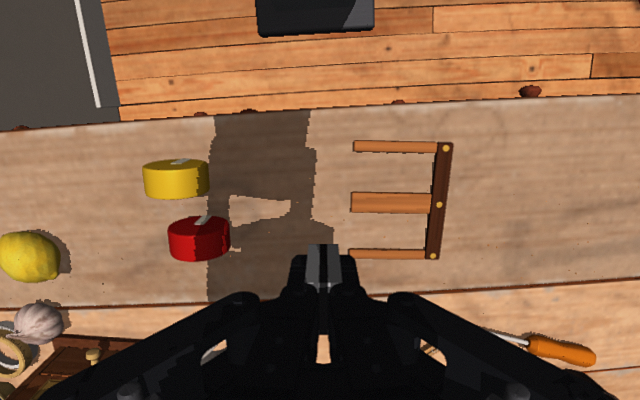

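Wrist view: red is at px (199,239), yellow at (176,178), and the rack on the right has its bar at u≈440. Red's centre is (0.507,-0.1315), within 1 mm of the right lane's middle line. Its heading matches the lane at 4.3°, with 0.234 m to go. I'll bring the shut fingers down behind red.

>>> carry_out(
  motion=[
    {"xyz":[0,0,0],"twist":1.3,"fingers":1},
    {"xyz":[-1.5,-4,0],"twist":0,"fingers":1},
    {"xyz":[-1.5,-4,0],"twist":0,"fingers":1},
    {"xyz":[-1.5,-4,0],"twist":0,"fingers":1},
    {"xyz":[-1.5,-4,0],"twist":0,"fingers":1},
    {"xyz":[-1.5,-4.2,0],"twist":0,"fingers":1},
    {"xyz":[0,0,5],"twist":0,"fingers":1},
    {"xyz":[0,0,5],"twist":0,"fingers":1},
    {"xyz":[0,0,5],"twist":0,"fingers":1},
    {"xyz":[0,0,3],"twist":0,"fingers":1},
    {"xyz":[0,0,0],"twist":0,"fingers":1},
    {"xyz":[0,0,0],"twist":0,"fingers":1},
  ],
)

```text
time: 3.2
ee_pos: [0.5022, -0.1967, 0.0777]
eef_rot: [0.039, 0.999, -0.001, 0.001]
ft_force: [-0.4, 0.2, -0.6]
width: -0.001
finger_force: 0.0
```

```bash
cat > st.py <<'E'
from h import *
import sys
o=ctrl.get_obs(); T=R.from_quat(o['eef_rot']).as_matrix(); e=np.array(o['ee_pos'])
u=np.array([.0748,.9972]);n=np.array([.9972,-.0748]);P=np.array([.5247,.102])
print('t',o['time'],'tcp',e.round(4),'heading',np.degrees(np.arctan2(T[0,1],T[1,1])).round(2),'F',np.round(o['ft_force'],1),'along',((e[:2]-P)@u).round(4),'lat',((e[:2]-P)@n).round(4))
for n_ in sys.argv[2:]:
    im,d,cam=look(n_,sys.argv[1]+n_+'.png'); m=masks(im)[0].astype(np.uint8)
    k,l,s,c=cv2.connectedComponentsWithStats(m); p=pts(m>0,d,cam)
    p=p[(p[:,2]>.045)&(p[:,2]<.075)&(abs(p[:,0]-.51)<.06)&(p[:,1]<.16)&(p[:,1]>-.25)]
    if len(p)<20: continue
    r=cv2.minAreaRect((p[:,:2]*1000).astype(np.float32)); q=np.array(r[0])/1000
    print(n_,len(p),'ctr',q.round(4),np.round(r[1],1),round(r[2],1),'along',((q-P)@u).round(4),'lat',((q-P)@n).round(4),'zmax',p[:,2].max().round(4))
E
python3 st.py a wrist
```

```text
t 3.2 tcp [ 0.5022 -0.1967  0.0777] heading 4.51 F [-0.4  0.2 -0.6] along -0.2995 lat -0.0001
wrist 8165 ctr [ 0.5061 -0.1338] [58.1 30.2] 85.8 along -0.2366 lat -0.0009 zmax 0.0667
```

>>> carry_out(
  motion=[
    {"xyz":[0,0,3.4],"twist":0,"fingers":1},
    {"xyz":[0,0,0],"twist":0,"fingers":1},
    {"xyz":[0,0.5,0],"twist":0,"fingers":1},
    {"xyz":[0,0.5,0],"twist":0,"fingers":1},
    {"xyz":[0,0.5,0],"twist":0,"fingers":1},
    {"xyz":[0,0.5,0],"twist":0,"fingers":1},
    {"xyz":[0,0.5,0],"twist":0,"fingers":1},
    {"xyz":[0,0.5,0],"twist":0,"fingers":1},
    {"xyz":[0,0.5,0],"twist":0,"fingers":1},
    {"xyz":[0,0.5,0],"twist":0,"fingers":1},
  ],
)

```text
time: 4.5
ee_pos: [0.5042, -0.1566, 0.0423]
eef_rot: [0.039, 0.999, 0.0, -0.0]
ft_force: [0.9, -0.4, -0.2]
width: -0.001
finger_force: 0.0
```

```bash
python3 st.py b wrist top
```

```text
t 4.5 tcp [ 0.5042 -0.1566  0.0423] heading 4.51 F [ 0.9 -0.4 -0.2] along -0.2594 lat -0.0011
wrist 7393 ctr [ 0.508  -0.1124] [58.3 31. ] 84.6 along -0.215 lat -0.0007 zmax 0.0742
top 180 ctr [ 0.5106 -0.1017] [42.9 29.4] 85.2 along -0.2042 lat 0.0012 zmax 0.0671
```

View pics/bwrist.png

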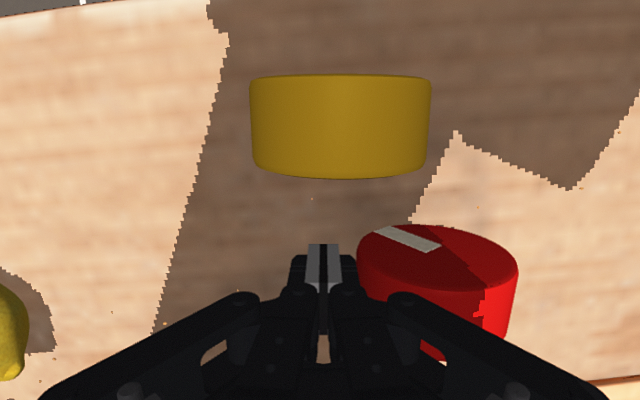

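Wrist view: the fingers touch red's rear rim. The strip on the near face runs from (435,247) to (378,232), so it has turned backwards about 40°, as rolling should give over 22 mm. I'll continue.

>>> carry_out(
  motion=[
    {"xyz":[0,0.5,0],"twist":0,"fingers":1},
    {"xyz":[0,0.6,0],"twist":0,"fingers":1},
    {"xyz":[0,0.6,0],"twist":0,"fingers":1},
    {"xyz":[0,0.6,0],"twist":0,"fingers":1},
    {"xyz":[0,0.6,0],"twist":0,"fingers":1},
    {"xyz":[0,0.6,0],"twist":0,"fingers":1},
    {"xyz":[0,0.6,0],"twist":0,"fingers":1},
    {"xyz":[0,0.6,0],"twist":0,"fingers":1},
    {"xyz":[0,0.6,0],"twist":0,"fingers":1},
    {"xyz":[0,0.6,0],"twist":0,"fingers":1},
  ],
)

```text
time: 5.85
ee_pos: [0.5089, -0.0977, 0.0423]
eef_rot: [0.039, 0.999, -0.0, 0.0]
ft_force: [-0.6, 0.0, -1.0]
width: -0.001
finger_force: 0.0
```

```bash
python3 st.py c wrist top
```

```text
t 5.85 tcp [ 0.5089 -0.0977  0.0423] heading 4.51 F [-0.6  0.  -1. ] along -0.2003 lat -0.0008
wrist 6504 ctr [ 0.5127 -0.0533] [58.4 30.6] 86.3 along -0.1558 lat -0.0004 zmax 0.074
top 169 ctr [ 0.5148 -0.0419] [41.4 28.1] 82.6 along -0.1443 lat 0.0009 zmax 0.0671
```

View pics/cwrist.png

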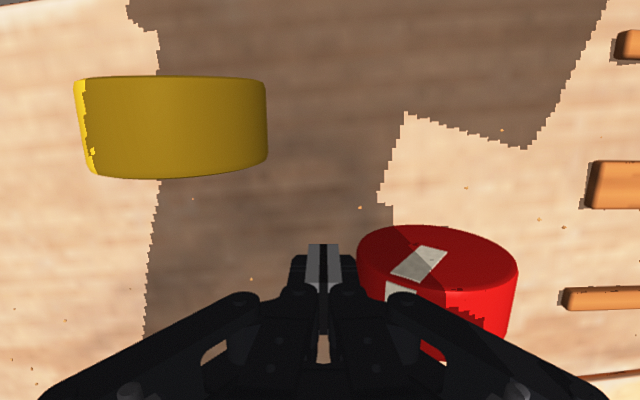

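The strip now points rearwards and up, from (435,250) to (400,275), so red is still rolling, and it is centred on the lane. I'll continue.

>>> carry_out(
  motion=[
    {"xyz":[0,0.6,0],"twist":0,"fingers":1},
    {"xyz":[0,0.6,0],"twist":0,"fingers":1},
    {"xyz":[0,0.6,0],"twist":0,"fingers":1},
    {"xyz":[0,0.6,0],"twist":0,"fingers":1},
    {"xyz":[0,0.6,0],"twist":0,"fingers":1},
    {"xyz":[0,0.6,0],"twist":0,"fingers":1},
    {"xyz":[0,0.6,0],"twist":0,"fingers":1},
    {"xyz":[0,0.6,0],"twist":0,"fingers":1},
    {"xyz":[0,0.6,0],"twist":0,"fingers":1},
    {"xyz":[0,0.6,0],"twist":0,"fingers":1},
    {"xyz":[0,0.6,0],"twist":0,"fingers":1},
    {"xyz":[0,0.6,0],"twist":0,"fingers":1},
  ],
)

```text
time: 7.45
ee_pos: [0.5145, -0.0259, 0.0423]
eef_rot: [0.039, 0.999, -0.0, 0.0]
ft_force: [-0.8, -0.1, 0.2]
width: -0.0
finger_force: 0.0
```

```bash
python3 st.py d wrist
```

```text
t 7.45 tcp [ 0.5145 -0.0259  0.0423] heading 4.51 F [-0.8 -0.1  0.2] along -0.1283 lat -0.0006
wrist 7312 ctr [0.5185 0.0186] [58.6 30.5] 85.0 along -0.0836 lat 0.0 zmax 0.0742
```

View pics/dwrist.png

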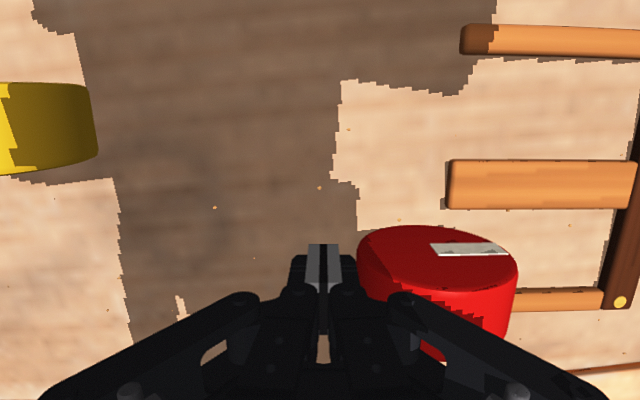

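Red is at the lane mouth, centred, with its strip now pointing forward (435,248)→(508,250). I'll push on into the lane.

>>> carry_out(
  motion=[
    {"xyz":[0,0.6,0],"twist":0,"fingers":1},
    {"xyz":[0,0.6,0],"twist":0,"fingers":1},
    {"xyz":[0,0.6,0],"twist":0,"fingers":1},
    {"xyz":[0,0.6,0],"twist":0,"fingers":1},
    {"xyz":[0,0.6,0],"twist":0,"fingers":1},
    {"xyz":[0,0.6,0],"twist":0,"fingers":1},
    {"xyz":[0,0.6,0],"twist":0,"fingers":1},
    {"xyz":[0,0.6,0],"twist":0,"fingers":1},
    {"xyz":[0,0.6,0],"twist":0,"fingers":1},
    {"xyz":[0,0.6,0],"twist":0,"fingers":1},
    {"xyz":[0,0.6,0],"twist":0,"fingers":1},
    {"xyz":[0,0.5,0],"twist":0,"fingers":1},
  ],
)

```text
time: 9.0
ee_pos: [0.5201, 0.0449, 0.0423]
eef_rot: [0.039, 0.999, -0.0, -0.0]
ft_force: [-0.0, 0.3, -0.1]
width: -0.002
finger_force: 0.0
```

```bash
python3 st.py e wrist
```

```text
t 9.0 tcp [0.5201 0.0449 0.0423] heading 4.5 F [-0.   0.3 -0.1] along -0.0573 lat -0.0003
wrist 7278 ctr [0.5241 0.0895] [58.7 30.7] 84.1 along -0.0125 lat 0.0004 zmax 0.0737
```

View pics/ewrist.png

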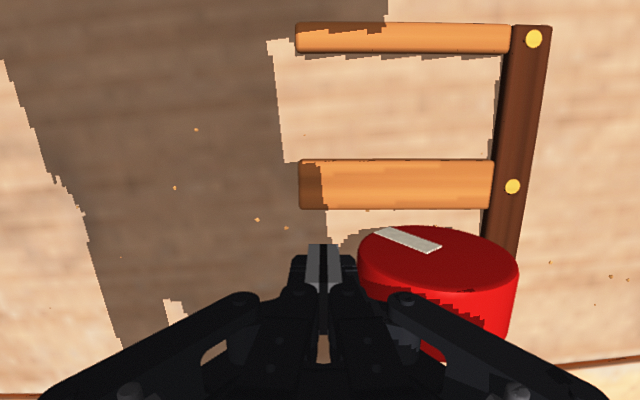

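Red is in the lane and about 12 mm short of the stop. The rest goes slowly.

>>> carry_out(
  motion=[
    {"xyz":[0,0.3,0],"twist":0,"fingers":1},
    {"xyz":[0,0.3,0],"twist":0,"fingers":1},
    {"xyz":[0,0.2,0],"twist":0,"fingers":1},
    {"xyz":[0,0.2,0],"twist":0,"fingers":1},
    {"xyz":[0,0.1,0],"twist":0,"fingers":1},
    {"xyz":[0,0,0],"twist":0,"fingers":1},
  ],
)

```text
time: 9.8
ee_pos: [0.5209, 0.0555, 0.0423]
eef_rot: [0.039, 0.999, -0.0, -0.0]
ft_force: [-0.1, 0.1, 0.1]
width: -0.006
finger_force: 0.0
```

```bash
python3 st.py f wrist
```

```text
t 9.8 tcp [0.5209 0.0555 0.0423] heading 4.5 F [-0.1  0.1  0.1] along -0.0467 lat -0.0003
wrist 7287 ctr [0.5249 0.1003] [59.4 30.2] 84.5 along -0.0017 lat 0.0003 zmax 0.0745
```

>>> carry_out(
  motion=[
    {"xyz":[0,0.1,0],"twist":0,"fingers":1},
    {"xyz":[0,0.1,0],"twist":0,"fingers":1},
    {"xyz":[0,0,0],"twist":0,"fingers":1},
  ],
)

```text
time: 10.22
ee_pos: [0.5211, 0.0575, 0.0423]
eef_rot: [0.039, 0.999, -0.0, 0.0]
ft_force: [-0.5, 0.0, -0.1]
width: -0.006
finger_force: 0.0
```

```bash
python3 st.py g wrist
```

```text
t 10.225 tcp [0.5211 0.0575 0.0423] heading 4.5 F [-0.5  0.  -0.1] along -0.0447 lat -0.0003
wrist 7221 ctr [0.5252 0.1021] [58.7 30.4] 85.0 along 0.0001 lat 0.0005 zmax 0.0744
```

No force yet, so I'll push on in 1 mm steps until it meets the bar.

>>> carry_out(
  motion=[
    {"xyz":[0,0.1,0],"twist":0,"fingers":1},
    {"xyz":[0,0,0],"twist":0,"fingers":1},
  ],
)

```text
time: 10.52
ee_pos: [0.5213, 0.0581, 0.0424]
eef_rot: [0.039, 0.999, -0.0, 0.0]
ft_force: [-0.0, -2.5, 0.6]
width: 0.001
finger_force: 1.1
```

>>> carry_out(
  motion=[
    {"xyz":[0,0.1,0],"twist":0,"fingers":1},
    {"xyz":[0,0,0],"twist":0,"fingers":1},
  ],
)

```text
time: 10.78
ee_pos: [0.5215, 0.0585, 0.0426]
eef_rot: [0.039, 0.999, -0.001, 0.0]
ft_force: [0.3, -4.5, 3.2]
width: -0.0
finger_force: 2.7
```

```bash
python3 st.py h wrist
```

```text
t 10.775 tcp [0.5215 0.0585 0.0426] heading 4.48 F [ 0.3 -4.5  3.2] along -0.0436 lat 0.0001
wrist 7274 ctr [0.5255 0.103 ] [58.9 30.5] 86.0 along 0.0011 lat 0.0007 zmax 0.0748
```

View pics/hwrist.png

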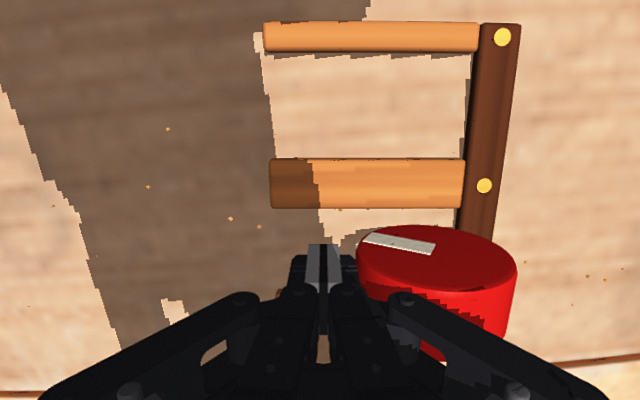

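The force rises to 4.5 N, so red is against the bar. I'll back off gently, then rise.

>>> carry_out(
  motion=[
    {"xyz":[0,-0.1,0],"twist":0,"fingers":1},
    {"xyz":[0,-0.1,0],"twist":0,"fingers":1},
    {"xyz":[0,-0.1,0],"twist":0,"fingers":1},
    {"xyz":[0,-0.2,0],"twist":0,"fingers":1},
    {"xyz":[0,-1,0],"twist":0,"fingers":1},
    {"xyz":[0,-2,0],"twist":0,"fingers":1},
    {"xyz":[0,-2,0],"twist":0,"fingers":1},
    {"xyz":[0,0,-4],"twist":0,"fingers":1},
    {"xyz":[0,0,-5],"twist":0,"fingers":1},
    {"xyz":[0,0,-5],"twist":0,"fingers":1},
    {"xyz":[0,0,-3],"twist":0,"fingers":1},
    {"xyz":[0,0,0],"twist":0,"fingers":1},
  ],
)

```text
time: 12.32
ee_pos: [0.519, 0.0038, 0.2156]
eef_rot: [0.04, 0.999, -0.0, 0.004]
ft_force: [-0.3, 0.0, 0.2]
width: -0.003
finger_force: 0.0
```

```bash
python3 st.py i wrist; sleep 0; python3 st.py j wrist; python3 - <<'E'
import cv2
cv2.imwrite('pics/k.png',cv2.imread('pics/jwrist.png'))
E
```

```text
t 12.325 tcp [0.519  0.0038 0.2156] heading 4.53 F [-0.3  0.   0.2] along -0.0983 lat 0.0017
wrist 2460 ctr [0.5255 0.102 ] [60.1 29.8] 85.5 along 0.0001 lat 0.0008 zmax 0.067
t 12.375 tcp [0.5175 0.0041 0.2133] heading 4.53 F [ 0.6 -0.6 -2.1] along -0.0981 lat 0.0001
wrist 2476 ctr [0.5256 0.1018] [59.  30.1] 85.9 along -0.0001 lat 0.0009 zmax 0.0669
```

View pics/k.png

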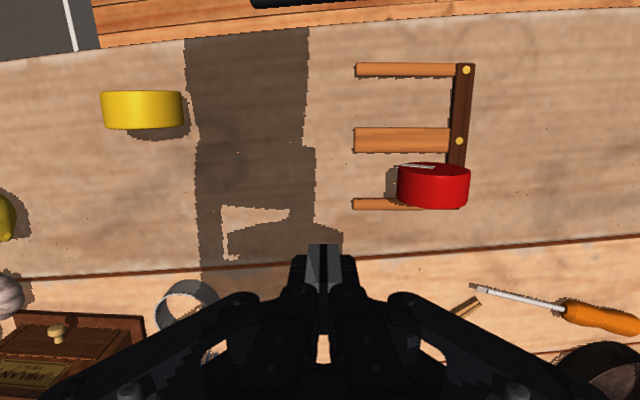

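Red stands in the lane at px (433,185) by the bar, and yellow at (142,110) is untouched. I'll check for any slow roll-back.

>>> carry_out(
  motion=[
    {"xyz":[0,0,0],"twist":0,"fingers":1},
    {"xyz":[0,0,0],"twist":0,"fingers":1},
    {"xyz":[0,0,0],"twist":0,"fingers":1},
    {"xyz":[0,0,0],"twist":0,"fingers":1},
    {"xyz":[0,0,0],"twist":0,"fingers":1},
    {"xyz":[0,0,0],"twist":0,"fingers":1},
    {"xyz":[0,0,0],"twist":0,"fingers":1},
    {"xyz":[0,0,0],"twist":0,"fingers":1},
  ],
)

```text
time: 13.42
ee_pos: [0.5169, 0.0046, 0.2123]
eef_rot: [0.039, 0.999, -0.0, 0.0]
ft_force: [-0.3, 0.0, 0.1]
width: -0.001
finger_force: 0.0
```

```bash
python3 st.py l wrist; python3 - <<'E'
from h import *
im,d,cam=look('wrist'); p=pts(np.ones(d.shape,bool),d,cam)
q=p[(p[:,2]>.006)&(p[:,2]<.012)&(p[:,1]>.11)&(p[:,1]<.16)]
for x in(.45,.47,.49,.5): y=np.sort(q[abs(q[:,0]-x)<.003,1]); print(x,y[[0,-1]]) if len(y) else 0
E
```

```text
t 13.425 tcp [0.5169 0.0046 0.2123] heading 4.51 F [-0.3  0.   0.1] along -0.0977 lat -0.0005
wrist 2474 ctr [0.5255 0.1018] [59.2 29.9] 85.1 along -0.0002 lat 0.0008 zmax 0.067
0.45 [0.12945583 0.14682836]
0.47 [0.12737054 0.14607926]
0.49 [0.11001312 0.14444094]
0.5 [0.11025665 0.14354964]
```

```bash
python3 -c "
from station import workorder; print(workorder.job_done())"
```

```text
the job is handed in; nothing more can be done
None
```

The red cheese rolled into the right lane and is standing on its rim at the stop bar, holding still to within measurement error over a one-second check; the yellow one was left alone, and the job is handed in, finished by 13.5 s.

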